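# Fit the red handle to the masher head

## Robot

A 6-joint arm with a two-finger parallel gripper is mounted at the origin on the work surface. World frame = base frame: x ahead of the robot, y to its left, z up, the work surface at z = 0. Lengths are in m, angles in rad, forces in N, time in s.
With the tool pointing down it reaches from about 0.35 to 0.775 m from the base axis. Payload 7.3 kg.
Tool frame: the origin (TCP) lies at the very end of the fingers, on their centre line; the grasp point (between the pads) lies 19 mm behind it; z points along the fingers, y is the line along which they close (so a half turn about z gives the same grasp; the last joint's range is limited). The gripper opens to 92 mm and grips with 3 to 60 N. Pads are 19 mm wide; open, the fingers measure 130 mm over their backs; the gripper's body (75 mm by 190 mm) begins 47 mm behind the grasp point.
Start: joints at [1.06, 0.342, 1.524, -0, 1.275, -0.146], TCP at [0.187, 0.49, 0.227] pointing down, gripper open.
Joint ranges: [-2.53, 2.53], [-0.77, 2.02], [0.04, 2.7], [-1, 4.14], [0.28, 2.66], [-3.11, 3.11]. Speed limits (rad/s): [2.57, 2.57, 3.14, 3.14, 3.14, 3.14].

## Interface

Orientations are given as [roll, pitch, yaw] about the fixed x, y, z axes, in that order (R = Rz(yaw) Ry(pitch) Rx(roll)).
In Python, from cell import observe, read_camera, get_calibration, hand_in, search_frame gives the robot as it stands.
- The arm moves only by the tool step_arm, never from a script. Its argument "commands" is a list of rows, each an object with "translation": the shift along the tool's x, y, z in mm, a list of three; "roll": the turn about the tool's z in rad. In form: [{"translation": [x, y, z], "roll": roll}, ...]. A call has 1 to 20 rows; each row shifts and turns the commanded pose from where the row before left it, along the tool's axes as they then stand; what a row does not reach is not made up. A row lasts 1/12 s, in which the tool goes at most 41.7 mm and 7.16 degrees, less where a joint would pass 70% of its speed; a pose out of reach is approached as far as the arm can. A call is refused whole if a number of a shift passes 41.7 or a number of a turn 0.125, either way. A call with a gripper value outside its range is refused whole. "fingers" is the opening, from 0 (shut) to 1 (fully open), set as the call begins (left out, the last holds). The fingers move at their own pace and stop on an object; "grip_force" is the grip in N (left out, the last holds). Time passes only in rows, so rows that do not move let the fingers close. It gives the time, the measured TCP pose, the force, the opening and the grip force at its end, in the units of the state.
- observe(): the state, without advancing time (a new reading comes with each control period).
- read_camera(name): name is "side" or "top"; returns the picture (420x560x3 uint8, red, green, blue); there is no depth.
- get_calibration(name): a dict with "camera_matrix" (3x3 intrinsics, pixels), "world_from_camera" (4x4, takes a point from camera to world coordinates). Camera axes: x right, y up, looking along -z (the intrinsics and any distortion apply to the point x, -y, -z); pixel columns grow to the right and rows downward; lengths in m; the calibration is good to about 2 mm. A picture is of the moment at which its call begins. get_calibration takes no time and is no camera call.
- hand_in(): hands the job in; it is judged then, once.
Trained networks look in the newest picture that a camera, given by its name, has taken for a name from the list of things; names that differ only in an ending like _2 or _b are one class to them, and where a whole thing is asked for, a point or a joint stands for the part that bears it (a point fixed in the world has none). Each returns a list of dicts, best first, with "confidence" (0 to 1); they miss things now and then, are a little off and sometimes report something else, mostly with a low value. They report only what shows in the picture. A call takes as long as a camera call. They do not tell look-alikes from the thing itself.
- search_frame(camera, name): "at" ([x, y, z] in m, in world coordinates, good to about 4 mm: the middle of the surface that is visible of it).
The state is a dict: "time": time; "qpos": joint angles; "qvel": joint speeds; "joint_efforts": joint torques, N m; "tool_pos": TCP position; "tool_rot": TCP orientation; "contact_force": force on the tool from outside, world axes, zero at the start; "torque": the same for the moment, N m; "opening": finger opening in m; "grip_force": force on a finger pad.
Only numpy, scipy, OpenCV 4.12 (cv2) and the standard library are available. Lean on these libraries where they do the work, as an engineer would, in place of code of your own. Each camera call takes 0.05 s, during which the arm holds its last target. There are 200 camera calls.

## Task

Put the masher together: take the red handle out of the wooden stand, put its tapered steel shank down into the socket of the steel masher head, and tap or press it down until it is fully home, with its flange down on the socket rim, so that the taper alone holds it. Leave the masher standing upright on the tiled step, leave the blue handle in the stand, and do not knock the egg cup.

Things in the scene. Friction and masses are not known exactly. Their poses are not given: they have to be found in the camera images.
- red_handle_mid (a point): Centre of the loose red handle's grip, z up. Grip 28 mm across, from 30 above to 33 mm below here; knob end 34 mm across, flat top 44 mm above; steel flange 48 mm across, underside 38 mm below; under it a tapered steel shank 42 mm long, 24 to 16 mm across, rounded nose 80 mm below. Hangs upright in a pocket of the wooden stand, flange on the stand's top (55 mm high). 0.1 kg.
- blue_handle_mid (a point): Centre of the spare blue handle's grip, in the stand's other pocket (100 mm apart; which is which varies). Same outer shape and size, but its shank is straight, 27 mm thick, and does not fit. Stand: wooden block 70 x 190 x 55 mm.
- socket_mouth (a point): Rim centre of the masher head's socket, z up: a tube 49 mm across with a red ring, rim 62 mm high, on a loose 96 mm steel disc (0.5 kg). Funnel mouth 39 mm across, 23 mm at 12 mm depth; four spring leaves below grip the taper. Let go, the flange stands about 11 mm above the rim; a 10 to 20 N push drives it home: flange on rim, grip centre 38 mm above here. Friction then holds it.
- egg_cup: White ceramic egg cup standing on the step, a bystander: 62 mm tall, 48 mm across its rim; origin at the centre of its foot, z up.
Mind the look-alikes: they are no part of the job. Leave any yellow look-alike of the part that bears socket_mouth alone.

How it is judged:
By the outcome, as a careful person would: the job done as asked, in the order asked, and still so for the second after the job is handed in, with the robot touching nothing.
It also fails if it takes over 53 s, if anything falls off the work surface, if the arm or the gripper's body presses on something with over 40 N, if the wrist force passes 120 N, or if a joint passes its speed limit or range.

## Working session

There is one attempt and no reset: what is moved stays moved. The work goes in short steps, Python scripts to look and compute and a tool call to move; the robot and the scene stay as the last step left them, time stands still between calls to the robot, and variables do not carry over. Pictures are saved under pics/ and viewed, at most 10 in all, crops included, and the job is handed in when it is done.

Besides the shell and the picture viewer there is one more tool, called after ">>>" as name(argument=value, ...), one argument or row to a line, values as JSON. step_arm: Moves the arm, as the interface text tells. Its arguments: {"type":"object","properties":{"commands":{"type":"array"},"fingers":{"type":"number"},"grip_force":{"type":"number"}},"required":["commands"]}

```bash
mkdir -p pics; python3 - <<'E'
from cell import *
import cv2,numpy as np
for c in("side","top"):
    im=read_camera(c); cv2.imwrite(f"pics/{c}0.png",im[:,:,::-1])
    g=get_calibration(c);K=g["camera_matrix"];T=np.array(g["world_from_camera"]);print(c,np.round(T[:3,3],3))
    for n in("red_handle_mid","blue_handle_mid","socket_mouth","egg_cup"):
        for d in search_frame(c,n)[:4]:
            p=np.linalg.inv(T)@np.r_[d["at"],1]; q=np.array(K)@[p[0],-p[1],-p[2]]; q/=q[2]
            print(n,np.round(d["at"],3),round(d["confidence"],2),q[:2].round())
s=observe();print(s)
E
```

```text
side [0.415 0.602 0.806]
red_handle_mid [0.511 0.151 0.097] 0.82 [273. 281.]
blue_handle_mid [0.547 0.247 0.095] 0.84 [238. 328.]
socket_mouth [ 0.377 -0.18   0.006] 0.94 [366. 191.]
socket_mouth [ 0.531 -0.356  0.013] 0.91 [311. 129.]
socket_mouth [ 0.532 -0.19   0.009] 0.88 [298. 176.]
socket_mouth [ 0.512 -0.048  0.004] 0.86 [294. 226.]
top [ 0.33  -0.044  1.155]
red_handle_mid [0.51  0.136 0.103] 0.81 [196. 235.]
blue_handle_mid [0.541 0.231 0.1  ] 0.88 [154. 222.]
socket_mouth [ 0.507 -0.063  0.008] 0.84 [285. 241.]
socket_mouth [ 0.526 -0.202  0.006] 0.71 [342. 231.]
socket_mouth [ 0.373 -0.194  0.006] 0.67 [342. 295.]
socket_mouth [ 0.531 -0.364  0.007] 0.65 [408. 228.]
egg_cup [ 0.716 -0.038  0.047] 0.77 [273. 153.]
egg_cup [ 0.526 -0.206  0.007] 0.25 [343. 231.]
{'time': 0.5, 'qpos': array([ 1.06001021e+00,  3.42036929e-01,  1.52412956e+00,  1.23994432e-05,
        1.27538272e+00, -1.46013973e-01]), 'qvel': array([ 0.00104541,  0.00188292,  0.0010127 ,  0.00014615,  0.00020774,
       -0.00077233]), 'joint_efforts': array([-6.74952153e-04, -4.30814123e+01, -2.44314569e+01,  7.18003954e-02,
        4.89620562e-02, -5.31054923e-05]), 'tool_pos': array([0.18727468, 0.49047425, 0.22671099]), 'tool_rot': array([ 3.14154795e+00, -5.41560939e-06,  2.77681690e+00]), 'contact_force': array([-0.57150029,  0.11070643,  0.46367912]), 'torque': array([-0.03165204,  0.01667802,  0.01656328]), 'grip_force': 0.0, 'opening': 0.09170219166543328}
```

View pics/side0.png

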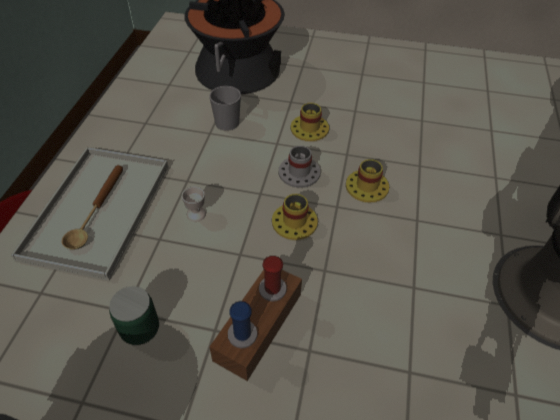

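View pics/top0.png

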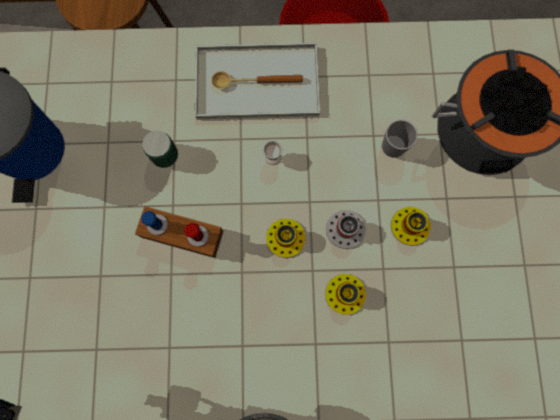

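The candidates for the head are at side (300,165), (295,213), (370,178) and (311,121). The grey steel one, side (300,165) / top (346,229), fits the description; the other three are yellow look-alikes. I'll confirm that in an enlarged crop.

```bash
python3 - <<'E'
import cv2,numpy as np
s=cv2.imread("pics/side0.png");t=cv2.imread("pics/top0.png")
f=lambda im,u,v:cv2.resize(im[v:v+60,u:u+80],(400,300),interpolation=cv2.INTER_CUBIC)
o=np.vstack([np.hstack([f(s,260,135),f(s,233,245)]),np.hstack([f(t,306,200),f(t,155,205)])])
o=np.clip(o*1.6,0,255).astype(np.uint8)
for i in range(0,800,50): cv2.line(o,(i,0),(i,5),(0,255,0),1);cv2.line(o,(i,300),(i,305),(0,255,0),1)
for i in range(0,600,50): cv2.line(o,(0,i),(5,i),(0,255,0),1);cv2.line(o,(400,i),(405,i),(0,255,0),1)
cv2.imwrite("pics/crop.png",o)
E
```

```text
(no output)
```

View pics/crop.png

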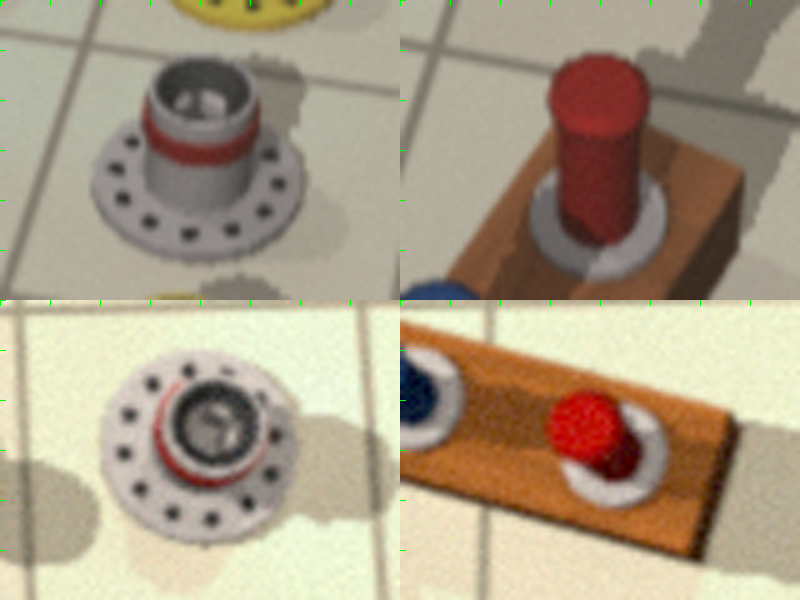

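The crop confirms it: the head at side (300,153) / top (349,224) is grey steel with a red ring on its tube. The red handle's knob is at side (273,264) and top (192,230). Next I triangulate both.

```bash
cat >h.py <<'E'
import numpy as np,cv2
from cell import *
def ray(c,p):
    g=get_calibration(c);K=np.array(g["camera_matrix"],float);T=np.array(g["world_from_camera"])
    d=np.array(g.get("distortion",np.zeros(5)),float)
    x,y=cv2.undistortPoints(np.array([[p]],float),K,d)[0,0]
    return T[:3,3],T[:3,:3]@[x,-y,-1]
def atz(c,p,z):
    o,d=ray(c,p);return (o+d*(z-o[2])/d[2]).round(4)
def tri(ps,pt):
    A=[];b=[]
    for c,p in(("side",ps),("top",pt)):
        o,d=ray(c,p);d=d/np.linalg.norm(d);M=np.eye(3)-np.outer(d,d);A.append(M);b.append(M@o)
    return np.linalg.lstsq(np.vstack(A),np.hstack(b),rcond=None)[0].round(4)
E
python3 - <<'E'
from h import *
print(get_calibration("side").keys())
for n,s,t,z in(("rim",(300.2,152.8),(348.4,224.2),.062),("disc",(299.4,171.4),(345.8,229),.005),("knob",(272.6,263.4),(191.6,229.6),.137),("flange",(272.2,288.2),(197.4,235.6),.058)):
    print(n,tri(s,t),atz("side",s,z),atz("top",t,z))
# stand top corners in top view
E
```

```text
dict_keys(['camera_matrix', 'world_from_camera'])
rim [ 0.5328 -0.2105  0.0614] [ 0.5322 -0.2097  0.062 ] [ 0.5331 -0.2104  0.062 ]
disc [ 0.532  -0.2124  0.0025] [ 0.5312 -0.2098  0.005 ] [ 0.532  -0.2121  0.005 ]
knob [0.5159 0.141  0.1331] [0.5146 0.1438 0.137 ] [0.516  0.1403 0.137 ]
flange [0.5157 0.141  0.0576] [0.5153 0.1413 0.058 ] [0.516  0.1409 0.058 ]
```

>>> step_arm(
  commands=[
    {"translation": [-24,-11.5,0],"roll": 0},
    {"translation": [-24,-11.5,0],"roll": 0},
    {"translation": [-24,-11.5,0],"roll": 0},
    {"translation": [-24,-11.5,0],"roll": 0},
    {"translation": [-24,-11.5,0],"roll": 0},
    {"translation": [-24,-11.5,0],"roll": 0},
    {"translation": [-24,-11.5,0],"roll": 0},
    {"translation": [-24,-11.5,0],"roll": 0},
    {"translation": [-24,-11.5,0],"roll": 0},
    {"translation": [-24,-11.5,0],"roll": 0},
    {"translation": [-24,-11.5,0],"roll": 0},
    {"translation": [-24,-11.5,0],"roll": 0},
    {"translation": [-24,-11.5,0],"roll": 0},
    {"translation": [-24,-11.5,0],"roll": 0},
    {"translation": [-24,-11.5,0],"roll": 0},
    {"translation": [-24,-11.5,0],"roll": 0},
    {"translation": [-24,-11.5,0],"roll": 0},
    {"translation": [-24,-11.5,0],"roll": 0},
  ],
  fingers=1,
)

```text
time: 2.0
tool_pos: [0.5178, 0.1419, 0.2268]
tool_rot: [3.141, 0.0, 2.777]
contact_force: [-0.3, -0.1, -0.2]
opening: 0.0914
grip_force: 0.0
```

>>> step_arm(
  commands=[
    {"translation": [0,0,0],"roll": 0.12},
    {"translation": [0,0,0],"roll": 0.12},
    {"translation": [0,0,0],"roll": 0.12},
    {"translation": [0,0,0],"roll": 0.12},
    {"translation": [0,0,0],"roll": 0.12},
    {"translation": [0,0,0],"roll": 0.12},
    {"translation": [0,0,0],"roll": 0.12},
    {"translation": [0,0,0],"roll": 0.12},
    {"translation": [0,0,0],"roll": 0.12},
    {"translation": [0,0,0],"roll": 0.12},
    {"translation": [0,0,0],"roll": 0.12},
    {"translation": [0,0,0],"roll": 0.12},
    {"translation": [0,0,0],"roll": 0.12},
    {"translation": [0,0,0],"roll": 0},
  ],
)

```text
time: 3.17
tool_pos: [0.517, 0.143, 0.2267]
tool_rot: [3.142, -0.0, 1.213]
contact_force: [-0.1, -0.4, 0.9]
opening: 0.0919
grip_force: 0.0
```

>>> step_arm(
  commands=[
    {"translation": [-2,-0.5,10],"roll": 0},
    {"translation": [0,0,15],"roll": 0},
    {"translation": [0,0,15],"roll": 0},
    {"translation": [0,0,15],"roll": 0},
    {"translation": [0,0,15],"roll": 0},
    {"translation": [0,0,15],"roll": 0},
    {"translation": [0,0,15],"roll": 0},
    {"translation": [0,0,15],"roll": 0},
    {"translation": [0,0,15],"roll": 0},
    {"translation": [0,0,12],"roll": 0},
    {"translation": [0,0,5],"roll": 0},
    {"translation": [0,0,0],"roll": 0},
  ],
)

```text
time: 4.17
tool_pos: [0.5152, 0.1412, 0.0786]
tool_rot: [-3.139, 0.001, 1.219]
contact_force: [-1.2, 0.1, 0.4]
opening: 0.092
grip_force: 0.0
```

>>> step_arm(
  commands=[
    {"translation": [0,0,0],"roll": 0},
    {"translation": [0,0,0],"roll": 0},
    {"translation": [0,0,0],"roll": 0},
    {"translation": [0,0,0],"roll": 0},
    {"translation": [0,0,0],"roll": 0},
    {"translation": [0,0,0],"roll": 0},
    {"translation": [0,0,0],"roll": 0},
    {"translation": [0,0,0],"roll": 0},
    {"translation": [0,0,0],"roll": 0},
    {"translation": [0,0,0],"roll": 0},
    {"translation": [0,0,0],"roll": 0},
    {"translation": [0,0,0],"roll": 0},
  ],
  fingers=0,
  grip_force=50,
)

```text
time: 5.17
tool_pos: [0.5157, 0.1413, 0.0796]
tool_rot: [-3.141, 0.0, 1.217]
contact_force: [-0.5, 0.2, -1.4]
opening: 0.0281
grip_force: 45.8
```

>>> step_arm(
  commands=[
    {"translation": [0,0,-4],"roll": 0},
    {"translation": [0,0,-8],"roll": 0},
    {"translation": [0,0,-10],"roll": 0},
    {"translation": [0,0,-10],"roll": 0},
    {"translation": [0,0,-10],"roll": 0},
    {"translation": [0,0,-10],"roll": 0},
    {"translation": [0,0,-10],"roll": 0},
    {"translation": [0,0,-10],"roll": 0},
    {"translation": [0,0,-10],"roll": 0},
    {"translation": [0,0,-10],"roll": 0},
    {"translation": [0,0,-10],"roll": 0},
    {"translation": [0,0,-8],"roll": 0},
    {"translation": [0,0,0],"roll": 0},
    {"translation": [0,0,0],"roll": 0},
  ],
)

```text
time: 6.33
tool_pos: [0.516, 0.1413, 0.1901]
tool_rot: [3.141, -0.0, 1.217]
contact_force: [0.4, -0.4, -1.5]
opening: 0.0279
grip_force: 45.8
```

```bash
python3 - <<'E'
from h import *
print(observe()["opening"],observe()["tool_rot"])
f=lambda im,u,v:cv2.resize(im[v:v+120,u:u+160,::-1],(400,300),interpolation=cv2.INTER_CUBIC)
o=np.hstack([f(read_camera("side"),190,190),f(read_camera("top"),120,160)])
cv2.imwrite("pics/lift.png",np.clip(o*1.5,0,255).astype(np.uint8))
E
```

```text
0.027905699005040772 [ 3.14092943e+00 -3.87263010e-04  1.21678924e+00]
```

View pics/lift.png

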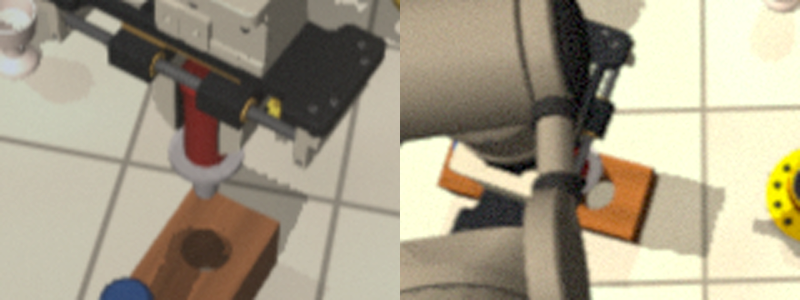

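The handle hangs upright in the fingers: flange at crop (205,155), and the empty pocket below at (205,248). Now carrying it over the head.

>>> step_arm(
  commands=[
    {"translation": [-9,3.8,0],"roll": 0},
    {"translation": [-18,7.6,0],"roll": 0},
    {"translation": [-18,7.6,0],"roll": 0},
    {"translation": [-18,7.6,0],"roll": 0},
    {"translation": [-18,7.6,0],"roll": 0},
    {"translation": [-18,7.6,0],"roll": 0},
    {"translation": [-18,7.6,0],"roll": 0},
    {"translation": [-18,7.6,0],"roll": 0},
    {"translation": [-18,7.6,0],"roll": 0},
    {"translation": [-18,7.6,0],"roll": 0},
    {"translation": [-18,7.6,0],"roll": 0},
    {"translation": [-18,7.6,0],"roll": 0},
    {"translation": [-18,7.6,0],"roll": 0},
    {"translation": [-18,7.6,0],"roll": 0},
    {"translation": [-18,7.6,0],"roll": 0},
    {"translation": [-18,7.6,0],"roll": 0},
    {"translation": [-18,7.6,0],"roll": 0},
    {"translation": [-18,7.6,0],"roll": 0},
    {"translation": [-9,3.8,0],"roll": 0},
    {"translation": [0,0,0],"roll": 0},
  ],
)

```text
time: 8.1
tool_pos: [0.5313, -0.2123, 0.189]
tool_rot: [-3.141, 0.0, 1.214]
contact_force: [-0.1, -0.3, -1.6]
opening: 0.028
grip_force: 45.8
```

```bash
python3 - <<'E'
from h import *
read_camera("top");im=read_camera("side");s=observe();print(s["tool_pos"],s["tool_rot"],s["opening"])
o=cv2.resize(im[90:210,230:390,::-1],(800,600),interpolation=cv2.INTER_CUBIC)
cv2.imwrite("pics/over.png",np.clip(o*1.5,0,255).astype(np.uint8))
E
```

```text
[ 0.53140598 -0.209806    0.18922653] [-3.14036961e+00 -7.02300887e-04  1.21598267e+00] 0.027917085619642647
```

View pics/over.png

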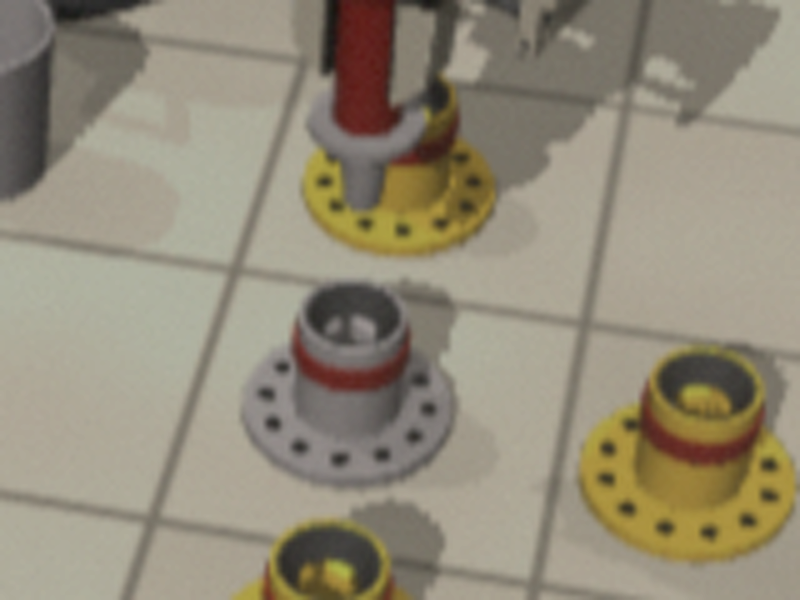

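The shank nose shows at crop (363,207) and the flange at (367,122), with the steel socket below at (352,312). Checking the alignment in numbers.

```bash
python3 - <<'E'
from h import *
print(atz("side",(230+363/5-.4,90+203/5-.4),.1235),atz("side",(230+367/5-.4,90+124/5-.4),.167),atz("side",(230+352/5-.4,90+313/5-.4),.062))
E
```

```text
[ 0.5316 -0.2128  0.1235] [ 0.5317 -0.2102  0.167 ] [ 0.533  -0.2115  0.062 ]
```

>>> step_arm(
  commands=[
    {"translation": [0,1,4],"roll": 0},
    {"translation": [0,0,10],"roll": 0},
    {"translation": [0,0,10],"roll": 0},
    {"translation": [0,0,10],"roll": 0},
    {"translation": [0,0,10],"roll": 0},
    {"translation": [0,0,8],"roll": 0},
    {"translation": [0,0,6],"roll": 0},
    {"translation": [0,0,6],"roll": 0},
    {"translation": [0,0,6],"roll": 0},
    {"translation": [0,0,6],"roll": 0},
    {"translation": [0,0,4],"roll": 0},
    {"translation": [0,0,4],"roll": 0},
    {"translation": [0,0,0],"roll": 0},
    {"translation": [0,0,0],"roll": 0},
  ],
  grip_force=60,
)

```text
time: 9.37
tool_pos: [0.5327, -0.2104, 0.1056]
tool_rot: [-3.141, -0.0, 1.217]
contact_force: [-1.0, 0.3, -1.8]
opening: 0.0278
grip_force: 55.3
```

>>> step_arm(
  commands=[
    {"translation": [0,0,2],"roll": 0},
    {"translation": [0,0,2],"roll": 0},
    {"translation": [0,0,2],"roll": 0},
    {"translation": [0,0,2],"roll": 0},
    {"translation": [0,0,0],"roll": 0},
    {"translation": [0,0,0],"roll": 0},
  ],
)

```text
time: 9.87
tool_pos: [0.5324, -0.2104, 0.0974]
tool_rot: [-3.141, 0.0, 1.217]
contact_force: [-3.2, -0.0, 0.3]
opening: 0.0279
grip_force: 55.5
```

>>> step_arm(
  commands=[
    {"translation": [0,0,2],"roll": 0},
    {"translation": [0,0,2],"roll": 0},
    {"translation": [0,0,2],"roll": 0},
    {"translation": [0,0,0],"roll": 0},
    {"translation": [0,0,0],"roll": 0},
  ],
)

```text
time: 10.28
tool_pos: [0.5326, -0.2105, 0.0922]
tool_rot: [-3.142, 0.0, 1.217]
contact_force: [-5.5, 0.1, 5.9]
opening: 0.0278
grip_force: 55.6
```

>>> step_arm(
  commands=[
    {"translation": [0,0,1],"roll": 0},
    {"translation": [0,0,1],"roll": 0},
    {"translation": [0,0,1],"roll": 0},
    {"translation": [0,0,1],"roll": 0},
    {"translation": [0,0,0],"roll": 0},
    {"translation": [0,0,0],"roll": 0},
  ],
)

```text
time: 10.78
tool_pos: [0.5328, -0.2105, 0.0892]
tool_rot: [3.141, 0.0, 1.217]
contact_force: [-6.9, 2.1, 12.9]
opening: 0.0275
grip_force: 55.6
```

>>> step_arm(
  commands=[
    {"translation": [0,-0.5,1],"roll": 0},
    {"translation": [0,0,1],"roll": 0},
    {"translation": [0,0,0.5],"roll": 0},
    {"translation": [0,0,0],"roll": 0},
    {"translation": [0,0,0],"roll": 0},
  ],
)

```text
time: 11.2
tool_pos: [0.5327, -0.2105, 0.0874]
tool_rot: [3.139, 0.001, 1.217]
contact_force: [-7.0, 1.9, 16.7]
opening: 0.0278
grip_force: 55.7
```

>>> step_arm(
  commands=[
    {"translation": [0,0,0.5],"roll": 0},
    {"translation": [0,0,0.5],"roll": 0},
    {"translation": [0,0,0],"roll": 0},
    {"translation": [0,0,0],"roll": 0},
  ],
)

```text
time: 11.53
tool_pos: [0.5328, -0.2106, 0.0867]
tool_rot: [3.139, 0.001, 1.217]
contact_force: [-7.7, 2.3, 19.1]
opening: 0.0281
grip_force: 55.8
```

>>> step_arm(
  commands=[
    {"translation": [0,0,0.7],"roll": 0},
    {"translation": [0,0,0.7],"roll": 0},
    {"translation": [0,0,0],"roll": 0},
    {"translation": [0,0,0],"roll": 0},
  ],
)

```text
time: 11.87
tool_pos: [0.5328, -0.2106, 0.0863]
tool_rot: [3.139, 0.001, 1.217]
contact_force: [-10.8, 3.4, 26.4]
opening: 0.0279
grip_force: 56.3
```

>>> step_arm(
  commands=[
    {"translation": [0,0,0.7],"roll": 0},
    {"translation": [0,0,0.7],"roll": 0},
    {"translation": [0,0,0],"roll": 0},
    {"translation": [0,0,0],"roll": 0},
  ],
)

```text
time: 12.2
tool_pos: [0.5328, -0.2106, 0.0862]
tool_rot: [3.138, 0.001, 1.217]
contact_force: [-13.2, 4.3, 35.8]
opening: 0.0279
grip_force: 56.3
```

The force now rises without further travel, so the flange is on the rim. Relaxing the push, releasing and backing off.

>>> step_arm(
  commands=[
    {"translation": [0,-0.5,-1],"roll": 0},
    {"translation": [0,0,-1],"roll": 0},
    {"translation": [0,0,-0.5],"roll": 0},
    {"translation": [0,0,0],"roll": 0},
  ],
)

```text
time: 12.53
tool_pos: [0.5326, -0.2105, 0.0863]
tool_rot: [3.138, 0.001, 1.217]
contact_force: [-5.8, 1.0, 18.0]
opening: 0.0274
grip_force: 56.5
```

>>> step_arm(
  commands=[
    {"translation": [0,0,0],"roll": 0},
    {"translation": [0,0,0],"roll": 0},
    {"translation": [0,0,0],"roll": 0},
    {"translation": [0,0,0],"roll": 0},
    {"translation": [0,0,0],"roll": 0},
    {"translation": [0,0,0],"roll": 0},
    {"translation": [0,0,0],"roll": 0},
    {"translation": [0,0,0],"roll": 0},
    {"translation": [0,0,0],"roll": 0},
    {"translation": [0,0,0],"roll": 0},
  ],
  fingers=1,
)

```text
time: 13.37
tool_pos: [0.5319, -0.21, 0.0839]
tool_rot: [3.142, -0.0, 1.217]
contact_force: [0.2, 0.4, -0.3]
opening: 0.0888
grip_force: 0.0
```

>>> step_arm(
  commands=[
    {"translation": [0,0,-5],"roll": 0},
    {"translation": [0,0,-12],"roll": 0},
    {"translation": [0,0,-12],"roll": 0},
    {"translation": [0,0,-12],"roll": 0},
    {"translation": [0,0,-12],"roll": 0},
    {"translation": [0,0,-12],"roll": 0},
    {"translation": [0,0,-12],"roll": 0},
    {"translation": [0,0,-12],"roll": 0},
    {"translation": [0,0,-12],"roll": 0},
    {"translation": [0,0,-12],"roll": 0},
    {"translation": [0,0,-12],"roll": 0},
    {"translation": [0,0,0],"roll": 0},
  ],
)

```text
time: 14.37
tool_pos: [0.5329, -0.2106, 0.2118]
tool_rot: [3.137, 0.001, 1.217]
contact_force: [0.7, -0.7, 0.4]
opening: 0.0917
grip_force: 0.0
```

```bash
python3 - <<'E'
from h import *
im=read_camera("side");s=observe();print(s["time"],s["tool_pos"],s["contact_force"])
f=lambda im,u,v,w:cv2.resize(im[v:v+w*3//4,u:u+w,::-1],(400,300),interpolation=cv2.INTER_CUBIC)
o=np.hstack([f(im,260,115,80),f(im,140,80,280)])
cv2.imwrite("pics/end.png",np.clip(o*1.5,0,255).astype(np.uint8))
E
```

```text
14.4167 [ 0.53242508 -0.21034765  0.21029688] [-0.95489317 -0.19674403 -1.02509092]
```

View pics/end.png

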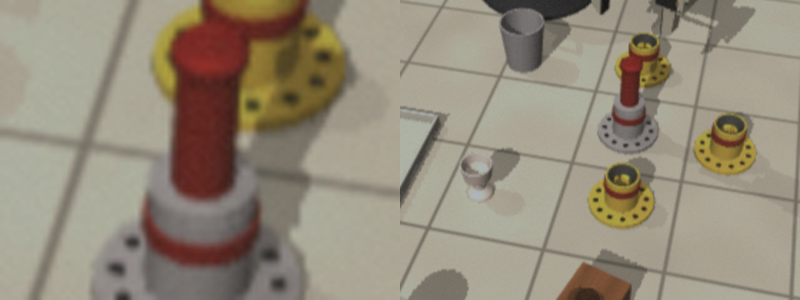

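The masher stands upright: knob at crop (210,50), flange flush on the rim at (200,185) with no gap. The egg cup at (478,175) is upright and in place. Handing in.

```bash
python3 -c "
from h import *
print(atz('side',(301.6,124.4),.144));print(hand_in())"
```

```text
[ 0.5327 -0.2062  0.144 ]
the job is handed in; nothing more can be done
None
```

The red handle is pressed fully home in the steel masher head, which stands upright on the step; the blue handle and egg cup were not touched, and I handed the job in at about 14.5 s (result not reported back).

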